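# Refit the service cover of the wire stitcher's drive unit

## Task

Put the orange cover back on the blue drive unit: hook its tongue under the yellow ledge at the low end of the open sloping bay while the top edge is still raised, then swing the top edge shut so that the cover lies flat and fully home over the bay, between the ledge and the metal stop bar, and let go. Leave the black cover where it is.

Things in the scene. Friction and masses are not known exactly. Their poses are not given: they have to be found in the camera images.
- cover: Loose orange cover, 0.16 kg, on the table, grip up. Plate 115 (x) x 120 (y) x 6 mm; origin: centre of its underside; z up out of the outer face, x from tongue to top edge. Tongue 90 mm wide, 5 mm thick, flush with the underside, sticks 26 mm out of the lower edge, tip at x=-83.5 mm. Top edge x=+57.5. Solid grip bar on the plate over the origin: 14 mm (x) x 60 mm (y), from z=6 to 34 mm.
- bay: Open bay on the blue drive unit (fixed, 170 x 150 mm, up to 128 mm high), sloping 20 degrees, low end nearest the robot. Origin and axes: those of the cover when home, mid-play. x up the slope, y across, z out; seat at z=0. Opening x=-61 to 47, y=-55 to 55 mm. At the high end a metal stop bar 12 mm high from x=65.5 mm. Play 8 mm either way in x, 12 in y. No latch: the cover's weight holds it.
- ledge (a point): Middle of the lower, inner edge of the yellow ledge at the bay's low end (axes as the bay): at x=-67.5, z=18 mm in the bay. Ledge 32 mm (x) x 150 mm (y) x 5 mm thick, its top at z=23. The pocket under it, 18 mm high, 114 mm wide, is open at this edge and 24 mm deep. Because of the stop bar the tongue goes in only with the cover's top edge raised: 5 degrees or more, 14 is easy.
- black_cover: Black cover of another machine, to be left alone: plate 115 (x) x 140 (y) x 6 mm without tongue, dark grip bar like the orange cover's, 34 mm high in all. Origin: centre of its underside. A wire spool (90 mm diameter, 55 mm high) and a yellow oil bottle (44 mm diameter, 110 mm high) stand beyond, near the table's far edge.
Not all that is in view belongs to the job. Several things have the shape of the cover; the one meant has the colours described above.

How it is judged:
By the outcome, as a careful person would: the job done as asked, in the order asked, and still so for the second after the job is handed in, with the robot touching nothing.
It also fails if it takes over 42 s, if anything falls off the work surface, if the arm or the gripper's body presses on something with over 40 N, if the wrist force passes 120 N, or if a joint passes its speed limit or range.

## Robot

A 6-joint arm with a two-finger parallel gripper is mounted at the origin on the work surface. World frame = base frame: x ahead of the robot, y to its left, z up, the work surface at z = 0. Lengths are in mm, angles in rad, forces in N, time in s.
With the tool pointing down it reaches from about 350 to 875 mm from the base axis. Payload 4.2 kg.
Tool frame: the origin (TCP) lies on the mounting face of the last link; the fingertips stand 173 mm ahead of it and the grasp point (between the pads) lies grip_point_offset ahead of it (grip_point_offset is the distance from the TCP to the grasp point, in mm); z points along the fingers, y is the line along which they close (so a half turn about z gives the same grasp; the last joint's range is limited). The gripper opens to 85 mm and grips with 20 to 120 N. Pads are 22 mm wide; open, the fingers measure 114 mm over their backs; the gripper's body (76 mm by 85 mm) begins 54 mm behind the grasp point. The pads swing forward as they close: fully open they stand 13 mm farther back than shut.
Start: joints at [-0.976, 0.385, 0.008, 0, -1.194, -0.259], TCP at [205.968, -590.065, 404.712] pointing down, gripper open.
Joint ranges: [-3.14, 3.14], [-1.21, 2.06], [-1.07, 1.41], [-3.16, 2.05], [-2.99, -0.16], [-3.1, 3.1]. Speed limits (rad/s): [2.79, 2.79, 3.14, 3.14, 3.14, 3.14].

## Interface

Orientations are given as a unit quaternion [x, y, z, w].
In Python, from bench import read_state, get_image, job_done, recognise, place_of, grip_point_offset gives the robot as it stands. The module is installed in compiled form; this text tells all that it offers.
- The arm moves only by the tool carry_out, never from a script. Its arguments are lists of equal length, an entry for each row: "slide": the shift along the tool's x, y, z in m, a list of three; "roll": the turn about the tool's z in degrees; "claw": the finger opening in m, from 0 to 0.0854. A call has 1 to 8 rows; each row is the pose to reach, as a shift and turn from the pose commanded when the call began, along the tool's axes at that moment; what a row does not reach only later rows make up. A row lasts 1/8 s, in which the tool goes at most 62.5 mm and 10.7 degrees, less where a joint would pass 70% of its speed; a pose out of reach is approached as far as the arm can. A call with a gripper value outside its range is refused whole. The fingers move at their own pace and stop on an object; the grip force is fixed at half the most. Time passes only in rows, so rows that repeat a pose let the fingers close. It gives the time, the measured TCP pose, the force, the opening and the grip force at its end, in the units of the state.
- read_state(): the state, without advancing time (a new reading comes with each control period).
- get_image(name): name is "scene" or "top" or "wrist"; returns a dict with "img" (420x560x3 uint8, red, green, blue), "z_map" (420x560 float32, mm along the optical axis (not along the pixel's ray), 0 where there is no reading), "mtx" (3x3 intrinsics, pixels), "world_from_camera" (4x4, takes a point from camera to world coordinates); the wrist camera has in their place "T_tool_cam" (4x4, takes a point from camera to tool coordinates, whose origin is the TCP and whose axes are the flange's). Camera axes: x right, y up, looking along -z (the intrinsics and any distortion apply to the point x, -y, -z); pixel columns grow to the right and rows downward; lengths in mm; the calibration is good to about 2 mm. A picture is of the moment at which its call begins: read the wrist's pose just before it.
- job_done(): hands the job in; it is judged then, once.
Trained networks look in a picture, given as the dict that the camera call returned (one of the last four; its "shot" number tells which), for a name from the list of things; names that differ only in an ending like _2 or _b are one class to them, and where a whole thing is asked for, a point or a joint stands for the part that bears it (a point fixed in the world has none). Each returns a list of dicts, best first, with "conf" (0 to 1); they miss things now and then, are a little off and sometimes report something else, mostly with a low value. They report only what shows in the picture. A call takes as long as a camera call. They do not tell look-alikes from the thing itself.
- recognise(picture, thing): "at" ([column, row] in pixels, amid what is visible of it).
- place_of(picture, thing): "at" ([column, row] in pixels: a listed point, or the origin of a listed thing).
The state is a dict: "clock": time; "joints": joint angles; "joint_vel": joint speeds; "joint_efforts": joint torques, N m; "position": TCP position; "ee_rot": TCP orientation; "contact_force": force on the tool from outside, world axes, zero at the start; "wrist_torque": the same for the moment, N m; "gripper_width": finger opening in mm; "grasp_force": force on a finger pad.
Only numpy, scipy, OpenCV 4.12 (cv2) and the standard library are available. Lean on these libraries where they do the work, as an engineer would, in place of code of your own. Each camera call takes 0.05 s, during which the arm holds its last target. There are 200 camera calls.

## Working session

There is one attempt and no reset: what is moved stays moved. The work goes in short steps, Python scripts to look and compute and a tool call to move; the robot and the scene stay as the last step left them, time stands still between calls to the robot, and variables do not carry over. Pictures are saved under pics/ and viewed, at most 10 in all, crops included, and the job is handed in when it is done.

Besides the shell and the picture viewer there is one more tool, called after "Call:" as name(argument=value, ...) on one line, values as JSON. carry_out: Moves the arm, as the interface text tells. Its arguments: {"type":"object","properties":{"slide":{"type":"array"},"roll":{"type":"array"},"claw":{"type":"array"}},"required":["slide","roll","claw"]}

```bash
mkdir -p pics
cat > h.py <<'E'
import numpy as np, cv2
from bench import *
from scipy.spatial.transform import Rotation as R
def save(n,im): cv2.imwrite('pics/'+n,cv2.cvtColor(np.ascontiguousarray(im),cv2.COLOR_RGB2BGR))
def T_of(p):
    if 'world_from_camera' in p: return np.array(p['world_from_camera'])
    s=read_state(); T=np.eye(4); T[:3,:3]=R.from_quat(s['ee_rot']).as_matrix(); T[:3,3]=s['position']
    return T@np.array(p['T_tool_cam'])
def w(p,u,v,T=None,k=2):
    T=T_of(p) if T is None else T
    z=p['z_map'][int(v)-k:int(v)+k+1,int(u)-k:int(u)+k+1]; z=np.median(z[z>0])
    K=np.array(p['mtx']); x=(u-K[0,2])/K[0,0]*z; y=(v-K[1,2])/K[1,1]*z
    return (T@[x,-y,-z,1])[:3]
def cloud(p,T=None):
    T=T_of(p) if T is None else T
    K=np.array(p['mtx']); z=p['z_map'].astype(float); v,u=np.indices(z.shape)
    P=np.stack([(u-K[0,2])/K[0,0]*z,-(v-K[1,2])/K[1,1]*z,-z],-1)
    P=P@T[:3,:3].T+T[:3,3]; P[z<=0]=np.nan; return P
E
python3 - <<'E'
from h import *
s=read_state(); print(s['position'],s['ee_rot'],s['contact_force'],grip_point_offset)
ims=[]
for n in('scene','top'):
    p=get_image(n); save(n+'0.png',p['img']); ims.append(p['img'])
    print(n,[k for k in p], np.round(T_of(p)[:3,3]))
    for t in('cover','bay','ledge','black_cover'):
        print(t,[(np.round(d['at']),round(d['conf'],2),np.round(w(p,*d['at']))) for d in place_of(p,t)][:4])
E
```

```text
[ 205.9264363  -589.89175541  403.62378941] [-1.66994023e-01  9.85957308e-01  1.06473448e-03 -2.20089662e-04] [ 0.85975067  0.33776608 -0.15983781] 154.70000000000002
scene ['img', 'z_map', 'mtx', 'world_from_camera', 'shot'] [1063. -650.  758.]
cover [(array([318., 204.]), 0.96, array([562., 262.,  14.])), (array([241., 190.]), 0.95, array([336., 197.,  11.])), (array([399., 211.]), 0.89, array([763., 361.,  16.])), (array([334., 169.]), 0.76, array([499., 465.,   5.]))]
bay [(array([177., 300.]), 0.79, array([ 531., -253.,   62.]))]
ledge [(array([150., 289.]), 0.66, array([ 481., -276.,   83.]))]
black_cover [(array([239., 244.]), 0.61, array([498., -11.,  26.]))]
top ['img', 'z_map', 'mtx', 'world_from_camera', 'shot'] [ 372.   88. 1409.]
cover [(array([211., 207.]), 0.93, array([551., 278.,  33.])), (array([184., 142.]), 0.93, array([754., 361.,  33.])), (array([148., 224.]), 0.78, array([504., 472.,  10.])), (array([235., 280.]), 0.68, array([331., 203.,  32.]))]
bay [(array([392., 205.]), 0.9, array([ 547., -271.,   53.]))]
ledge [(array([398., 224.]), 0.56, array([ 491., -281.,   66.]))]
black_cover [(array([300., 227.]), 0.84, array([486.,   7.,  33.]))]
```

View pics/top0.png

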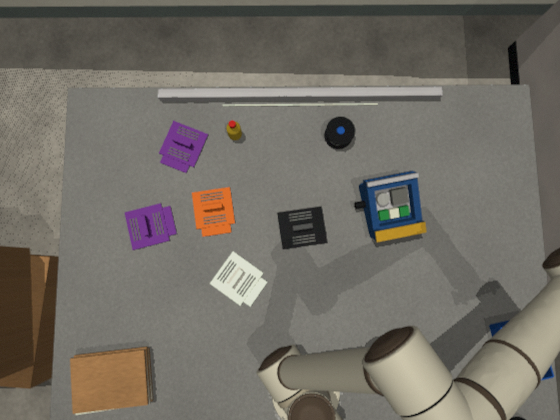

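View pics/scene0.png

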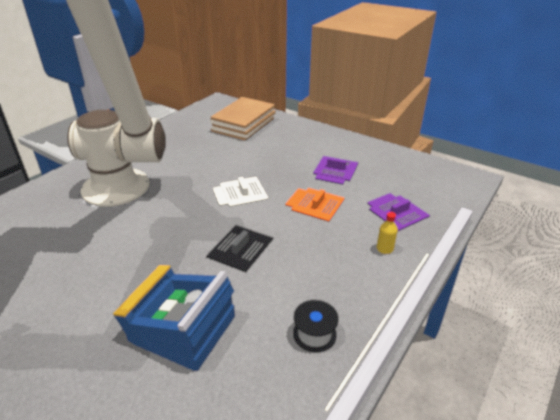

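The networks report four cover-shaped things in the top picture: purple at (184,142), purple at (148,224), white at about (235,280), and orange at (211,207). The orange one fits the description, and its tongue points towards the robot. The blue unit is at (392,205), with the yellow ledge on the near side at (398,232). The black cover is at (300,227).

Run:
```python
from h import *
for n in('top','scene'):
    p=get_image(n); P=cloud(p); I=p['img'].astype(int)
    if n=='top': save('crop.png',cv2.resize(p['img'][160:260,170:440],None,fx=2.9,fy=2.9,interpolation=cv2.INTER_CUBIC))
    hsv=cv2.cvtColor(p['img'],cv2.COLOR_RGB2HSV)
    def rect(m,zlo,zhi,box,lab):
        m=m&(P[...,2]>zlo)&(P[...,2]<zhi)&(P[...,0]>box[0])&(P[...,0]<box[1])&(P[...,1]>box[2])&(P[...,1]<box[3])
        q=P[m]
        if len(q)<8: print(lab,'few',len(q)); return
        r=cv2.minAreaRect(q[:,:2].astype(np.float32)); print(n,lab,len(q),np.round(r[0],1),np.round(r[1],1),round(r[2],1),'z',np.round(np.percentile(q[:,2],[10,50,90]),1),'mean',np.round(q.mean(0),1))
    O=(hsv[...,0]<14)&(hsv[...,1]>150)&(hsv[...,2]>60)
    Y=(hsv[...,0]>15)&(hsv[...,0]<32)&(hsv[...,1]>130)
    G=(hsv[...,1]<60)&(hsv[...,2]>100)
    cb=(420,680,180,380); bb=(420,680,-400,-150)
    rect(O,-5,22,cb,'plate'); rect(O|True,24,45,cb,'grip')
    rect(Y,40,140,bb,'ledge'); rect(G,100,150,bb,'stop')
    rect(G|True,5,150,bb,'unit')
```

```text
top plate 1351 [539.9 273.4] [140.9 120.8] 7.8 z [1.2 5.3 9.5] mean [539.3 272.9   5.4]
top grip 97 [554.4 274.1] [15.1 60.3] 8.7 z [28.9 33.1 36.5] mean [554.1 273.8  32.9]
top ledge 534 [ 467.1 -283.6] [ 30.  151.3] 10.6 z [76.9 82.8 87.9] mean [ 466.9 -282.9   82.6]
top stop 278 [ 604.9 -258.8] [ 42.5 150.7] 12.5 z [111.4 124.5 128.6] mean [ 613.6 -257.2  122.8]
top unit 3760 [ 549.9 -274.3] [249.6 257.1] 89.3 z [ 43.1  78.4 110. ] mean [ 543.7 -263.2   75.7]
scene plate 811 [542.1 273. ] [138.9 121.6] 8.3 z [3.4 5.7 8.1] mean [546.2 265.2   6.1]
scene grip 92 [553.4 277.8] [15.6 66.8] 7.2 z [27.3 32.5 35.2] mean [554.7 273.6  31.9]
scene ledge 664 [ 467.7 -282. ] [ 32.9 151.9] 10.8 z [79.3 84.3 87.8] mean [ 470.4 -287.1   83.7]
scene stop 747 [ 604.3 -255.5] [ 46.  151.6] 8.5 z [114.1 123.5 126.9] mean [ 616.1 -259.4  121.4]
scene unit 8354 [ 543.2 -267.7] [190.  153.2] 10.5 z [ 29.4  73.4 110.4] mean [ 565.3 -280.9   71.3]
```

View pics/crop.png

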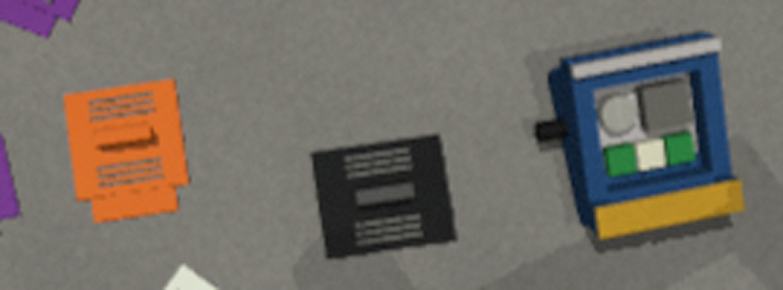

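The crop confirms it: the orange cover with orange grip, tongue facing the robot, is at about (125,150) in the crop. It has yaw of about 8°, and its grip is at (554,274,33). The unit has yaw of about 10.6°, with the bay origin at about (552,-267,90). I can only roll about the vertical, so I'll grip the bar by its ends, which lets the cover pitch in the fingers.

Call:
carry_out(slide=[[-0.038,0.044,0],[-0.076,0.088,0],[-0.115,0.131,0],[-0.153,0.175,0],[-0.191,0.219,0],[-0.23,0.263,0],[-0.268,0.307,0],[-0.306,0.35,0]], roll=[1.4,2.8,4.2,5.6,7,8.4,9.8,11.2], claw=[0.0854,0.0854,0.0854,0.0854,0.0854,0.0854,0.0854,0.0854])

```text
clock: 1.6
position: [379.7, -157.0, 405.3]
ee_rot: [-0.07, 0.998, -0.0, 0.001]
contact_force: [0.1, -0.4, -0.5]
gripper_width: 85.4
grasp_force: 0.0
```

```bash
cat >> h.py <<'E'
def go(x,y,z,yaw):
    "slide (mm) and roll (deg) to bring TCP to x,y,z with tool y at yaw+90"
    s=read_state(); M=R.from_quat(s['ee_rot']).as_matrix()
    a=np.degrees(np.arctan2(M[1,1],M[0,1]))-90
    print('slide',np.round(M.T@(np.array([x,y,z])-s['position']),1),'roll',round(a-yaw,1),'pos',np.round(s['position'],1),'yaw',round(a,2),'t',s['clock'],'F',np.round(s['contact_force'],1),'w',round(s['gripper_width'],1),s['grasp_force'])
E
python3 -c "
from h import *
go(554,274,300,8)"
```

```text
slide [-232.4  402.6  105.5] roll 0.0 pos [ 379.7 -157.   405.3] yaw 8.0 t 1.6 F [ 0.1 -0.4 -0.5] w 85.4 0.0
```

Call:
carry_out(slide=[[-0.029,0.05,0.013],[-0.058,0.1,0.026],[-0.087,0.151,0.04],[-0.116,0.201,0.053],[-0.145,0.252,0.066],[-0.174,0.302,0.079],[-0.203,0.352,0.092],[-0.232,0.403,0.105]], roll=[0,0,0,0,0,0,0,0], claw=[0.0854,0.0854,0.0854,0.0854,0.0854,0.0854,0.0854,0.0854])

```text
clock: 2.6
position: [553.5, 274.6, 299.4]
ee_rot: [-0.07, 0.998, 0.0, 0.0]
contact_force: [-0.4, -0.1, 1.6]
gripper_width: 85.3
grasp_force: 0.0
```

```bash
python3 -c "
from h import *
T0=read_state();p=get_image('wrist');P=cloud(p);save('w1.png',p['img'])
hsv=cv2.cvtColor(p['img'],cv2.COLOR_RGB2HSV);O=(hsv[...,0]<14)&(hsv[...,1]>150)
m=O&(P[...,2]>29)&(P[...,2]<39);q=P[m];r=cv2.minAreaRect(q[:,:2].astype(np.float32));print(len(q),r,q[:,2].mean())
go(554,274,154.7+30,8)"
```

```text
1803 ((555.57421875, 281.0628967285156), (14.7864351272583, 60.217288970947266), 8.494009971618652) 33.19036094440552
slide [  2.7  -6.  112.2] roll 0.3 pos [555.5 280.2 296.9] yaw 8.3 t 2.65 F [5.7 4.3 0.8] w 85.7 0.0
```

Call:
carry_out(slide=[[0,0,0.03],[0,0,0.06],[0,0,0.085],[0,0,0.105],[0,0,0.117],[0,0,0.12],[0,0,0.12],[0,0,0.12]], roll=[0,0,0,0,0,0,0,0], claw=[0.0854,0.0854,0.0854,0.0854,0.0854,0.04,0.04,0.04])

```text
clock: 3.65
position: [553.0, 272.8, 180.5]
ee_rot: [-0.07, 0.998, 0.0, 0.001]
contact_force: [-1.1, -0.1, -1.7]
gripper_width: 58.7
grasp_force: 65.7
```

Call:
carry_out(slide=[[0,0,0],[0,0,-0.01],[0,0,-0.04],[0,0,-0.08],[0,0,-0.12],[0,0,-0.12]], roll=[0,0,0,0,0,0], claw=[0.04,0.04,0.04,0.04,0.04,0.04])

```text
clock: 4.4
position: [553.6, 273.2, 304.5]
ee_rot: [-0.07, 0.998, 0.002, 0.004]
contact_force: [-0.2, 0.0, -2.1]
gripper_width: 58.7
grasp_force: 65.9
```

```bash
cat > look.py <<'E'
from h import *
import sys
n,name=sys.argv[1:3]
p=get_image(n);P=cloud(p);s=read_state()
hsv=cv2.cvtColor(p['img'],cv2.COLOR_RGB2HSV);O=(hsv[...,0]<14)&(hsv[...,1]>150)&(hsv[...,2]>60)
d=np.linalg.norm(P[...,:2]-np.array(s['position'])[:2],axis=-1)
m=O&(d<110)&(P[...,2]>2); q=P[m]
# RANSAC plane
rng=np.random.default_rng(0);best=None
for i in range(400):
    a=q[rng.choice(len(q),3,False)];nn=np.cross(a[1]-a[0],a[2]-a[0]);L=np.linalg.norm(nn)
    if L<500: continue
    nn/=L; c=abs((q-a[0])@nn)<3
    if best is None or c.sum()>best.sum(): best=c
g=q[best];c=g.mean(0);nn=np.linalg.svd(g-c)[2][2];nn*=np.sign(nn[2])
print('n',len(q),best.sum(),'normal',np.round(nn,3),'tilt',round(np.degrees(np.arccos(nn[2])),1),'z range',np.round(np.percentile(g[:,2],[1,99]),1),'c',np.round(c,1))
v,u=np.where(m);print('box',u.min(),u.max(),v.min(),v.max())
save(name,p['img'] if n=='wrist' else cv2.resize(p['img'][max(0,v.min()-60):v.max()+60,max(0,u.min()-60):u.max()+60],None,fx=3,fy=3))
go(*s['position'],0)
E
python3 look.py scene s2.png
```

```text
n 770 674 normal [-0.014 -0.003  1.   ] tilt 0.8 z range [126.3 132.5] c [552.  259.7 129.6]
box 288 347 152 182
slide [0. 0. 0.] roll 8.0 pos [552.9 272.7 301.9] yaw 8.03 t 4.45 F [-0.7 -0.2 -1.2] w 58.9 65.94394326210022
```

The cover is held level, with its underside 180 mm below the TCP. To pitch it about 33° I'll press the underside of its top edge on the fixed ledge from the robot's side, because the tongue has free air below it there. Then I'll carry it to the bay. Transport comes first.

Call:
carry_out(slide=[[0.02,-0.055,0],[0.04,-0.11,0],[0.06,-0.167,0],[0.08,-0.222,0],[0.1,-0.278,0],[0.12,-0.333,0],[0.14,-0.389,0],[0.16,-0.444,0]], roll=[-0.3,-0.6,-0.9,-1.2,-1.5,-1.8,-2.2,-2.6], claw=[0.04,0.04,0.04,0.04,0.04,0.04,0.04,0.04])

```text
clock: 5.45
position: [455.4, -191.0, 298.8]
ee_rot: [-0.093, 0.996, 0.0, -0.001]
contact_force: [1.1, -0.1, -1.6]
gripper_width: 58.8
grasp_force: 65.9
```

```bash
python3 -c "
from h import *
go(436,-289,285,10.6)"
```

```text
slide [ 37.1 -92.8  13.8] roll 0.1 pos [ 455.4 -191.   298.8] yaw 10.66 t 5.45 F [ 1.1 -0.1 -1.6] w 58.8 65.88325381278992
```

Call:
carry_out(slide=[[0.018,-0.047,0.007],[0.033,-0.083,0.013],[0.038,-0.095,0.014],[0.038,-0.095,0.014],[0.038,-0.095,0.014]], roll=[0,0,0,0,0], claw=[0.04,0.04,0.04,0.04,0.04])

```text
clock: 6.08
position: [437.0, -288.8, 285.6]
ee_rot: [-0.093, 0.996, 0.0, -0.0]
contact_force: [0.4, -0.3, -1.2]
gripper_width: 58.3
grasp_force: 65.9
```

```bash
python3 look.py scene s3.png; python3 -c "
from h import *
go(436,-289,268,10.6)"
```

```text
n 1842 1442 normal [-0.001 -0.     1.   ] tilt 0.0 z range [108.  113.4] c [ 444.9 -298.7  110.9]
box 83 168 249 304
slide [0. 0. 0.] roll 10.7 pos [ 437.1 -288.6  285.8] yaw 10.73 t 6.125 F [ 0.9  0.1 -0.4] w 59.0 65.86807250976562
slide [ 1.2 -0.2 17.8] roll 0.1 pos [ 437.1 -288.6  285.8] yaw 10.73 t 6.125 F [ 0.9  0.1 -0.4] w 59.0 65.86807250976562
```

View pics/s3.png

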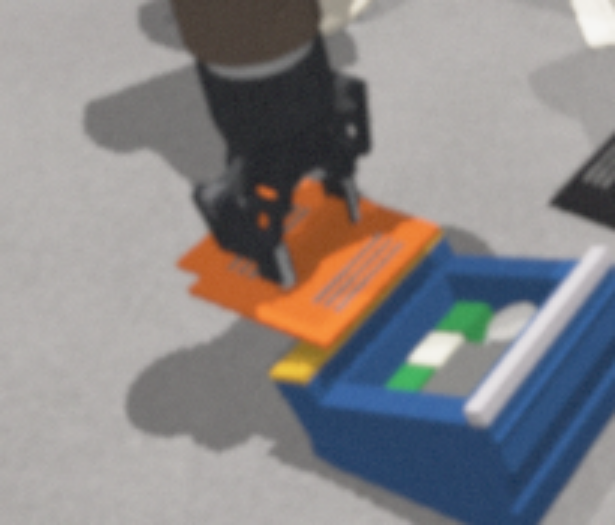

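The picture shows the cover level in the grip, with its top edge overlapping the yellow ledge (crop (330,330) to (440,235)). Next I press it down to pitch it.

Call:
carry_out(slide=[[0,0,0.014],[0.002,0,0.02],[0.004,0,0.025],[0.005,0,0.03],[0.007,0,0.034],[0.011,0,0.037],[0.016,0,0.04],[0.016,0,0.04]], roll=[0,0,0,0,0,0,0,0], claw=[0.04,0.04,0.04,0.04,0.04,0.04,0.04,0.04])

```text
clock: 7.12
position: [423.7, -292.9, 248.9]
ee_rot: [-0.094, 0.996, -0.002, 0.005]
contact_force: [1.7, 1.6, 13.2]
gripper_width: 58.6
grasp_force: 71.1
```

```bash
python3 look.py scene s4.png
```

```text
n 1433 1041 normal [-0.332 -0.061  0.941] tilt 19.7 z range [50.3 97.3] c [ 444.9 -303.2   80.2]
box 90 166 266 310
slide [0. 0. 0.] roll 10.8 pos [ 423.7 -292.9  248.9] yaw 10.79 t 7.175 F [ 1.   1.5 13.3] w 58.5 71.12416505813599
```

Call:
carry_out(slide=[[0.002,0,0.004],[0.005,0,0.007],[0.007,0,0.01],[0.009,0,0.013],[0.009,0,0.013]], roll=[0,0,0,0,0], claw=[0.04,0.04,0.04,0.04,0.04])

```text
clock: 7.8
position: [415.4, -295.1, 236.9]
ee_rot: [-0.094, 0.996, -0.004, 0.006]
contact_force: [-0.6, 0.3, 18.9]
gripper_width: 58.4
grasp_force: 75.8
```

```bash
python3 look.py scene s5.png
```

```text
n 1026 646 normal [-0.543 -0.112  0.832] tilt 33.7 z range [ 30.4 103.4] c [ 449.  -303.8   80. ]
box 95 162 266 312
slide [0. 0. 0.] roll 10.8 pos [ 415.4 -295.1  237. ] yaw 10.84 t 7.85 F [ 0.4  0.5 18.7] w 58.6 75.81937193870544
```

Pitched to 33.7°. Now I lift and measure how it sits in the grip.

Call:
carry_out(slide=[[0,0,-0.02],[0,0,-0.06],[0,0,-0.1],[0,0,-0.13],[0,0,-0.14],[0,0,-0.14]], roll=[0,0,0,0,0,0], claw=[0.04,0.04,0.04,0.04,0.04,0.04])

```text
clock: 8.6
position: [412.0, -294.0, 372.1]
ee_rot: [-0.093, 0.996, 0.0, -0.0]
contact_force: [-0.3, -0.8, -1.2]
gripper_width: 58.7
grasp_force: 73.7
```

```bash
cat > meas.py <<'E'
from h import *
s=read_state(); yaw=np.radians(10.6); e=np.array([np.cos(yaw),np.sin(yaw),0]); l=np.array([-e[1],e[0],0])
for n in('scene','top'):
    p=get_image(n);P=cloud(p); hsv=cv2.cvtColor(p['img'],cv2.COLOR_RGB2HSV)
    O=(hsv[...,0]<14)&(hsv[...,1]>150)&(hsv[...,2]>40)
    q=P[O]-np.array(s['position']); h=q@e; y=q@l; z=q[:,2]
    k=(abs(y)<75)&(abs(h)<110)&(z<-100)&(z>-260); k2=k&(abs(y)>34); hh,zz=h[k2],z[k2]
    c=np.polyfit(hh,zz,1)
    for _ in range(4):
        r=zz-np.polyval(c,hh); g=abs(r)<4; c=np.polyfit(hh[g],zz[g],1)
    th=np.arctan(c[0]); rr=abs(z-np.polyval(c,h))<6
    along=(h*np.cos(th)+z*np.sin(th))[k&rr]
    print(n,g.sum(),len(hh),'theta',round(np.degrees(th),1),'top surf z at h=0 rel TCP',round(c[1],1),'dist',round(c[1]*np.cos(th),1),'along 1..99%',np.round(np.percentile(along,[0.5,1,99,99.5]),1),'y',np.round(np.percentile(y[k&rr],[1,99]),1))
    save('m_%s_%d.png'%(n,int(s['clock']*100)),p['img'])
go(*s['position'],10.6)
E
python3 meas.py
```

```text
scene 335 356 theta 32.4 top surf z at h=0 rel TCP -177.1 dist -149.6 along 1..99% [-151.5 -148.5  -18.5  -18.3] y [-59.5  53.3]
top 29 30 theta 37.9 top surf z at h=0 rel TCP -172.5 dist -136.1 along 1..99% [-176.8 -176.6 -132.2 -131.1] y [-42.9  35.4]
slide [-0.2 -0.  -1.1] roll 0.0 pos [ 411.8 -294.   370.9] yaw 10.63 t 8.7 F [ 0.1 -0.4 -0.5] w 58.8 73.65459680557251
```

Call:
carry_out(slide=[[-0.03,0,0],[-0.07,0,0.005],[-0.105,0,0.02],[-0.12,0,0.035],[-0.125,0,0.04],[-0.125,0,0.04]], roll=[0,0,0,0,0,0], claw=[0.04,0.04,0.04,0.04,0.04,0.04])

```text
clock: 9.45
position: [534.5, -271.3, 331.8]
ee_rot: [-0.093, 0.996, 0.0, -0.001]
contact_force: [0.7, -0.1, -0.7]
gripper_width: 58.7
grasp_force: 73.7
```

```bash
python3 meas.py; ls pics
python3 - <<'E'
import cv2,glob
f=sorted(glob.glob('pics/m_scene_*'),key=lambda s:int(s.split('_')[-1][:-4]))[-1]
a=cv2.imread(f)[190:380,70:270]; b=cv2.resize(a,None,fx=3,fy=3,interpolation=cv2.INTER_CUBIC); cv2.imwrite('pics/v1.png',b)
E
```

```text
scene 533 576 theta 32.6 top surf z at h=0 rel TCP -176.9 dist -149.1 along 1..99% [-154.4 -152.5  -19.6  -19.1] y [-59.5  55. ]
top 102 113 theta 35.0 top surf z at h=0 rel TCP -175.0 dist -143.4 along 1..99% [-167.5 -167.1  -70.3  -69.8] y [-50.2  42.6]
slide [-0.2  0.2  1.4] roll 0.0 pos [ 534.4 -271.5  333.2] yaw 10.61 t 9.55 F [-0.5 -0.2 -1.1] w 58.5 73.65271925926208
crop.png
m_scene_860.png
m_scene_944.png
m_top_860.png
m_top_944.png
s2.png
s3.png
s4.png
s5.png
scene0.png
top0.png
w1.png
```

View pics/v1.png

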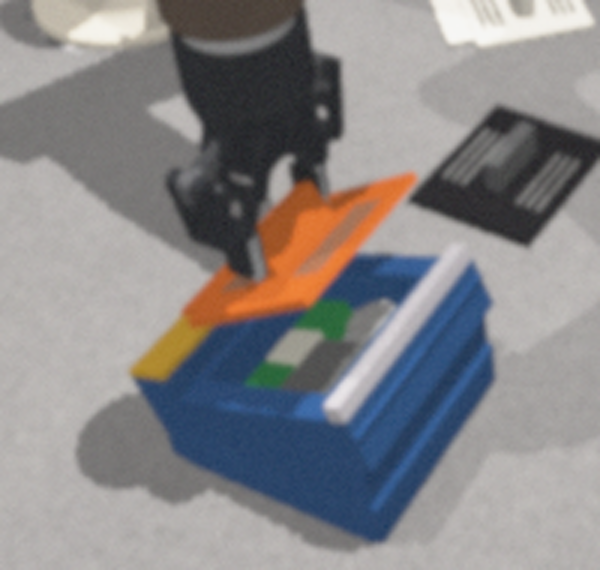

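The picture shows the cover pitched over the bay, with its tongue edge at (190,320), just up-slope of and above the yellow ledge (165,350). I'll descend perpendicular to the slope.

Call:
carry_out(slide=[[-0.003,0,0.008],[-0.007,0,0.02],[-0.01,0,0.028],[-0.012,0,0.033],[-0.013,0,0.036],[-0.013,0,0.036]], roll=[0,0,0,0,0,0], claw=[0.04,0.04,0.04,0.04,0.04,0.04])

```text
clock: 10.3
position: [547.9, -268.8, 296.5]
ee_rot: [-0.093, 0.996, 0.0, -0.0]
contact_force: [-0.5, 0.1, -1.0]
gripper_width: 58.7
grasp_force: 73.7
```

```bash
python3 meas.py
python3 - <<'E'
import cv2,glob
f=lambda c:sorted(glob.glob('pics/m_%s_*'%c),key=lambda s:int(s.split('_')[-1][:-4]))[-1]
a=cv2.resize(cv2.imread(f('scene'))[210:360,90:250],(480,450),interpolation=cv2.INTER_CUBIC)
b=cv2.resize(cv2.imread(f('top'))[160:260,345:415],(315,450),interpolation=cv2.INTER_CUBIC); cv2.imwrite('pics/v2.png',cv2.hconcat([a,b]))
E
```

```text
scene 565 623 theta 32.8 top surf z at h=0 rel TCP -177.0 dist -148.7 along 1..99% [-158.3 -157.1  -20.   -19.6] y [-59.5  55.5]
top 104 119 theta 34.0 top surf z at h=0 rel TCP -176.1 dist -145.9 along 1..99% [-165.2 -164.9  -66.9  -65.5] y [-54.4  42.9]
slide [-0.   0.   0.5] roll 0.0 pos [ 547.9 -268.9  297. ] yaw 10.64 t 10.4 F [-0.4 -0.3 -0.7] w 58.6 73.65391373634338
```

View pics/v2.png

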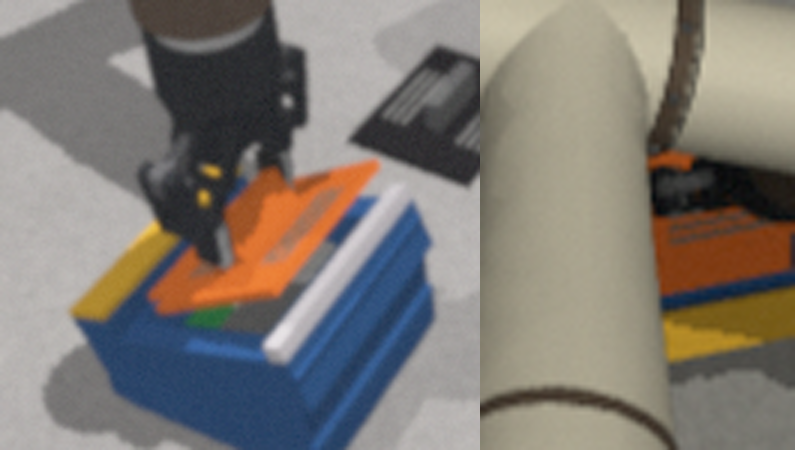

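The tongue tip is clear of the ledge by a blue gap of about 10 mm (top view, crop (715,290)). I estimate it at bay x≈-55, z≈9. Next I slide it down-slope under the ledge.

Call:
carry_out(slide=[[-0.001,0,0.004],[0.004,0,0.006],[0.009,0,0.008],[0.014,0,0.01],[0.019,0,0.012],[0.022,0,0.013],[0.022,0,0.013]], roll=[0,0,0,0,0,0,0], claw=[0.04,0.04,0.04,0.04,0.04,0.04,0.04])

```text
clock: 11.28
position: [526.0, -273.0, 283.7]
ee_rot: [-0.093, 0.996, 0.0, -0.0]
contact_force: [0.4, -0.2, -0.8]
gripper_width: 58.5
grasp_force: 73.7
```

```bash
python3 meas.py
python3 - <<'E'
import cv2,glob
f=lambda c:sorted(glob.glob('pics/m_%s_*'%c),key=lambda s:int(s.split('_')[-1][:-4]))[-1]
a=cv2.resize(cv2.imread(f('scene'))[210:360,90:250],(480,450),interpolation=cv2.INTER_CUBIC)
b=cv2.resize(cv2.imread(f('top'))[160:260,345:415],(315,450),interpolation=cv2.INTER_CUBIC); cv2.imwrite('pics/v3.png',cv2.hconcat([a,b]))
E
```

```text
scene 523 567 theta 32.8 top surf z at h=0 rel TCP -177.0 dist -148.8 along 1..99% [-152.9 -151.7  -19.9  -19.4] y [-59.3  54.9]
top 55 68 theta 34.8 top surf z at h=0 rel TCP -176.7 dist -145.0 along 1..99% [-154.3 -153.8  -72.1  -71.1] y [-50.3  41.1]
slide [0.3 0.  0.1] roll 0.0 pos [ 526.3 -272.9  283.8] yaw 10.64 t 11.375 F [-0.4  0.2 -1.2] w 58.8 73.65431070327759
```

View pics/v3.png

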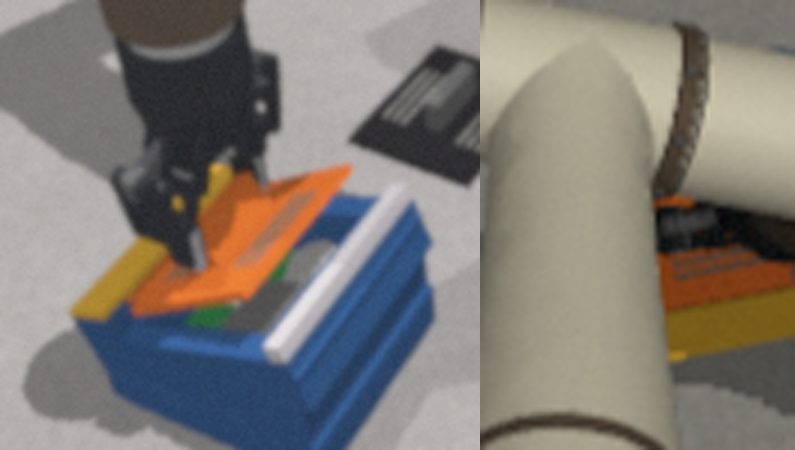

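The tongue is now under the ledge: in the top view the yellow covers it with no blue gap, and in the scene view its edge at (135,305) vanishes behind the ledge. There is no contact force, and the top edge clears the stop bar. Next I seat the tip on the pocket floor and swing the cover shut.

Call:
carry_out(slide=[[0.001,0,0.003],[0.002,0,0.006],[0,0,0.009],[-0.003,0,0.012],[-0.006,0,0.015],[-0.009,0,0.018],[-0.01,0,0.02],[-0.01,0,0.02]], roll=[0,0,0,0,0,0,0,0], claw=[0.04,0.04,0.04,0.04,0.04,0.04,0.04,0.04])

```text
clock: 12.38
position: [536.5, -271.1, 265.4]
ee_rot: [-0.093, 0.996, -0.001, 0.0]
contact_force: [-0.9, 1.2, 8.2]
gripper_width: 59.0
grasp_force: 76.0
```

```bash
python3 meas.py
```

```text
scene 765 777 theta 21.3 top surf z at h=0 rel TCP -173.3 dist -161.5 along 1..99% [-133.1 -132.1    5.7    6.3] y [-59.6  57.4]
top 101 124 theta 20.2 top surf z at h=0 rel TCP -174.0 dist -163.2 along 1..99% [-117.5 -117.3  -33.2  -31.8] y [-57.9  43. ]
slide [-0.  -0.   0.1] roll 0.1 pos [ 536.5 -271.1  265.5] yaw 10.68 t 12.475 F [-0.5  1.5  7.3] w 58.9 76.02126717567444
```

The cover is at about 21° (the bay slopes 20°), nearly shut. I press a little more, then release and lift clear.

Call:
carry_out(slide=[[-0.001,0,0.002],[-0.002,0,0.004],[-0.002,0,0.004],[-0.002,0,0.004],[-0.002,0,0.003],[-0.002,0,0.003],[-0.002,0,0.003]], roll=[0,0,0,0,0,0,0], claw=[0.04,0.04,0.04,0.07,0.0854,0.0854,0.0854])

```text
clock: 13.35
position: [538.0, -270.7, 260.3]
ee_rot: [-0.093, 0.996, 0.0, -0.0]
contact_force: [0.0, -0.8, -0.7]
gripper_width: 85.5
grasp_force: 0.0
```

Call:
carry_out(slide=[[0,0,-0.01],[0,0,-0.03],[0,0,-0.06],[0,0,-0.1],[0.03,0,-0.15],[0.06,0,-0.18],[0.08,0,-0.2],[0.08,0,-0.2]], roll=[0,0,0,0,0,0,0,0], claw=[0.0854,0.0854,0.0854,0.0854,0.0854,0.0854,0.0854,0.0854])

```text
clock: 14.35
position: [458.2, -285.7, 463.7]
ee_rot: [-0.092, 0.996, -0.001, 0.003]
contact_force: [0.2, 0.2, -1.1]
gripper_width: 85.6
grasp_force: 0.0
```

Run:
```python
from h import *
s=read_state();p=get_image('scene');P=cloud(p);hsv=cv2.cvtColor(p['img'],cv2.COLOR_RGB2HSV)
T=R.from_euler('ZY',[10.6,-20],degrees=True).as_matrix()
Q=(P-[552,-267,90])@T
O=(hsv[...,0]<14)&(hsv[...,1]>150)&(hsv[...,2]>60)&(abs(Q[...,0])<110)&(abs(Q[...,1])<90)
q=Q[O]; pl=q[(q[:,2]<16)]; c=np.linalg.lstsq(np.c_[pl[:,:2],np.ones(len(pl))],pl[:,2],rcond=None)[0]
print(len(q),'slopes deg',np.degrees(np.arctan(c[:2])),'top z',c[2],'x',np.percentile(pl[:,0],[1,99]),'y',np.percentile(pl[:,1],[1,99]),'grip',q[q[:,2]>27].mean(0))
g=(hsv[...,1]<60)&(hsv[...,2]>140)&(abs(Q[...,0]-72)<15)&(abs(Q[...,1])<80)&(Q[...,2]>8);print('stop',np.percentile(Q[g],[2,50,98],axis=0).round(1))
y=(hsv[...,0]>17)&(hsv[...,0]<32)&(hsv[...,1]>130)&(abs(Q[...,0]+83)<30)&(abs(Q[...,1])<90);print('ledge',np.percentile(Q[y],[2,50,98],axis=0).round(1))
save('v4.png',cv2.resize(p['img'][210:360,90:250],(640,600),interpolation=cv2.INTER_CUBIC))
go(*s['position'],10.6)
```

```text
1863 slopes deg [0.4572407  0.14933071] top z 6.509859148998463 x [-83.12460398  53.20540273] y [-60.73298261  55.99338221] grip [-1.03160133 -4.0594238  32.4467647 ]
stop [[ 60.8 -69.8   8.7]
 [ 75.2 -40.1 473.9]
 [ 86.6  66.5 542.4]]
ledge [[-99.3 -72.7  17.5]
 [-80.5  -9.4  23. ]
 [-67.2  70.6  24.8]]
slide [ 0.7 -0.1 -1.8] roll 0.0 pos [ 458.9 -285.5  461.9] yaw 10.6 t 14.4 F [ 0.  -0.7 -1. ] w 85.6 0.0
```

View pics/v4.png

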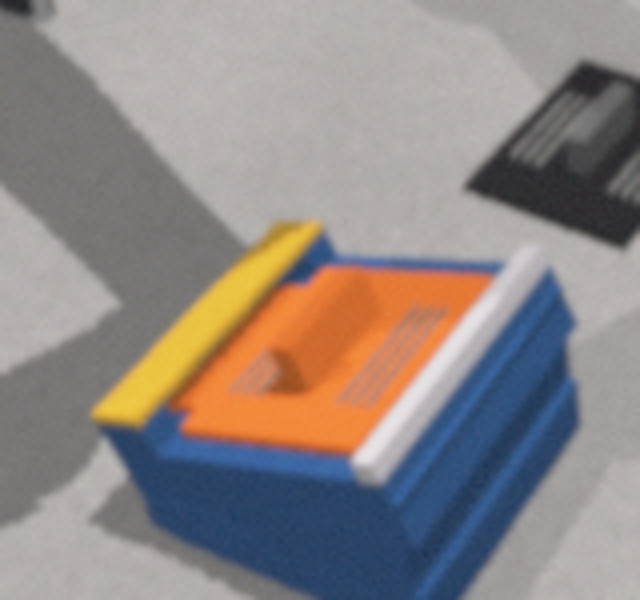

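The cover lies flat: its slope is within 0.5° of the bay and its top face is at z=6.5 mm against a nominal 6. The tongue is under the yellow ledge (230,340), the top edge is below the stop bar (450,360), and the gripper is clear.

```bash
python3 -c "
from bench import *
print(job_done())"
```

```text
the job is handed in; nothing more can be done
None
```

The orange cover is back on the blue drive unit: its tongue is under the yellow ledge, it lies flat between the ledge and the stop bar, and it is released with the gripper clear; I left the black cover alone and handed the job in at about 14 s, with no verdict returned.

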